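# Count a drum's set of three paddles into the kit drawer

## Task

A washing-machine drum takes a set of three paddles. Pull the top drawer of the drawer unit well open, take exactly three white paddles from the green tray and set them down gently in it, side by side, flat on their bases and pointing front to back, then push the drawer fully shut. Leave the fourth white paddle and the two dark ones in the tray, and the other things on the bench where they are.

Things in the scene. Friction and masses are not known exactly. Their poses are not given: they have to be found in the camera images.
- white_1: White plastic drum paddle: base 130 mm long (x) by 56 wide (y) and 7 thick, a step 38 wide up to 13 mm, then a ridge 108 long and 26 wide, straight-sided from 13 to 44 mm, rounded off at 50 mm: the grip. About 110 g. Origin at the centre of the underside, z up through the ridge.
- white_2: White plastic drum paddle: base 130 mm long (x) by 56 wide (y) and 7 thick, a step 38 wide up to 13 mm, then a ridge 108 long and 26 wide, straight-sided from 13 to 44 mm, rounded off at 50 mm: the grip. About 110 g. Origin at the centre of the underside, z up through the ridge.
- white_3: White plastic drum paddle: base 130 mm long (x) by 56 wide (y) and 7 thick, a step 38 wide up to 13 mm, then a ridge 108 long and 26 wide, straight-sided from 13 to 44 mm, rounded off at 50 mm: the grip. About 110 g. Origin at the centre of the underside, z up through the ridge.
- white_4: White plastic drum paddle: base 130 mm long (x) by 56 wide (y) and 7 thick, a step 38 wide up to 13 mm, then a ridge 108 long and 26 wide, straight-sided from 13 to 44 mm, rounded off at 50 mm: the grip. About 110 g. Origin at the centre of the underside, z up through the ridge.
- dark_1: Dark grey plastic drum paddle: base 130 mm long (x) by 56 wide (y) and 7 thick, a step 38 wide up to 13 mm, then a ridge 108 long and 26 wide, straight-sided from 13 to 44 mm, rounded off at 50 mm: the grip. About 110 g. Origin at the centre of the underside, z up through the ridge. Another model: it stays in the tray.
- dark_2: Dark grey plastic drum paddle: base 130 mm long (x) by 56 wide (y) and 7 thick, a step 38 wide up to 13 mm, then a ridge 108 long and 26 wide, straight-sided from 13 to 44 mm, rounded off at 50 mm: the grip. About 110 g. Origin at the centre of the underside, z up through the ridge. Another model: it stays in the tray.
- parts_tray: Shallow green parts tray, fixed to the bench, 360 mm (x) by 270 mm (y), rim 22 mm high, walls and floor 4 mm thick. Origin at the centre of its underside, so the floor it offers is 4 mm above. The six paddles lie in it in two rows of three, roughly along its x axis, ridges about 83 mm apart; which colour lies where changes.
- kit_drawer (a joint): Travel in m of the top one of two blue drawers of the grey steel drawer unit (fixed, 300 mm deep, 340 wide, 200 high): 0 fully shut, at most 0.21 out, along the drawer's -x, towards the robot's side. It may start a little open. It stays where it is left; about 2 N to move, and 6 N more per m/s. The lower drawer is not needed.
- drawer_handle (a point): Middle of the top drawer's bar handle: a level round bar 12 mm thick and 120 mm long along its y, its axis 40 mm in front of the drawer front and 35 mm below the unit's top (165 mm above the bench), on a thin post 54 mm to either side. Moves with the drawer; x points into the unit, z up.
- drawer_floor (a point): On the upper face of the top drawer's floor, at the foot of the inner face of its front, mid width, 110 mm above the bench; moves with the drawer; x to its back, y across. Floor free 155 mm to each side, 265 mm to the back; front 12 mm thick, 84 mm above it, side walls 60 mm. Out by d, the first d - 12 mm behind the front is clear of the unit's top (90 mm above the floor).
- screwdriver: The red-handled screwdriver, a bystander to leave alone; 200 mm long, lying along its x on the bench in front of the drawer unit; origin under its middle.
- wrench: The open-ended wrench, a bystander to leave alone; steel, 180 mm long, lying on the bench left of the screwdriver; origin under its middle.
- damper: The suspension damper, a bystander to leave alone; grey cylinder and steel rod with an eye at each end, 255 mm long along x, 34 mm thick, lying behind the tray; origin under it near its middle.
- tape: The roll of tape, a bystander to leave alone; tan ring 100 mm across and 25 mm high, flat on the bench near the robot, before the tray; origin at the centre of its underside.
- pump: The drain pump, a bystander to leave alone; white volute and steel motor, about 170 by 80 mm and 108 mm high, to the right of the tray; origin under it.
- spray: The spray bottle, a bystander to leave alone; green with a yellow trigger head, 80 mm across and 250 mm high, standing left of the drawer unit; origin at the centre of its base.
Not all that is in view belongs to the job. What is shaped like the white_3 but orange or purple is not meant.

How it is judged:
By the outcome, as a careful person would: the job done as asked, in the order asked, and still so for the second after the job is handed in, with the robot touching nothing.
It also fails if it takes over 72 s, if anything falls off the work surface, if the arm or the gripper's body presses on something with over 40 N, if the wrist force passes 120 N, or if a joint passes its speed limit or range.

## Robot

A 6-joint arm with a two-finger parallel gripper is mounted at the origin on the work surface. World frame = base frame: x ahead of the robot, y to its left, z up, the work surface at z = 0. Lengths are in m, angles in rad, forces in N, time in s.
With the tool pointing down it reaches from about 0.275 to 0.85 m from the base axis. Payload 19 kg.
Tool frame: the origin (TCP) lies at the centre of the arm's flange, where the gripper is bolted on; the fingertips stand 173 mm ahead of it and the grasp point (between the pads) lies 155 mm ahead of it (bot.tip_extent is the distance from the TCP to the fingertips, in m); z points along the fingers, y is the direction in which the jaws open and shut (so a half turn about z gives the same grasp; the last joint's range is limited). The gripper opens to 85 mm and grips with 20 to 120 N. Pads are 22 mm wide; open, the fingers measure 114 mm over their backs; the gripper's body (76 mm by 85 mm) begins 54 mm behind the grasp point. The pads swing forward as they close: fully open they stand 13 mm farther back than shut.
Start: joints at [1.09, 0.15, 1.437, -0, 1.554, -0.134], TCP at [0.195, 0.541, 0.405] pointing down, gripper open.
Joint ranges: [-2.8, 2.8], [-0.68, 2.1], [0.12, 2.68], [-1.39, 4.53], [0.16, 2.79], [-2.81, 2.81]. Speed limits (rad/s): [1.89, 1.89, 2.22, 3.01, 3.01, 3.01].

## Interface

Orientations are given as a rotation vector (axis times angle).
In Python, from plant import bot gives the robot as it stands.
- The arm moves only by the shell command python3 -m handwheel 'ROWS' [FORCE]. ROWS is JSON, a list of rows, each a list of 7 numbers: the turn, a rotation vector about the tool's x, y, z in rad, then the shift along the tool's x, y, z in mm, then the finger opening in mm, from 0 to 85.4. In form: [[rx, ry, rz, dx, dy, dz, grip], ...]. A call has 1 to 20 rows; each row shifts and turns the commanded pose from where the row before left it, along the tool's axes as they then stand; what a row does not reach is not made up. A row lasts 1/12 s, in which the tool goes at most 41.7 mm and 7.16 degrees, less where a joint would pass 70% of its speed; a pose out of reach is approached as far as the arm can. A call with a gripper value outside its range is refused whole. The fingers move at their own pace and stop on an object; FORCE is the grip in N (left out, the last holds). Time passes only in rows, so rows that do not move let the fingers close. It gives the time, the measured TCP pose, the force and the opening at its end, in the units of the state.
- bot.read_state(): the state, without advancing time (a new reading comes with each control period).
- bot.snapshot(name): name is "side" or "top" or "wrist"; returns the picture (400x640x3 uint8, red, green, blue); there is no depth.
- bot.get_calibration(name): a dict with "fx", "fy", "cx", "cy" (pixels), "position" and "rotation" of the camera in the world. Camera axes: x right, y down, z forward; pixel columns grow to the right and rows downward; lengths in m; the calibration is good to about 2 mm. A picture is of the moment at which its call begins: read the wrist's pose just before it. get_calibration takes no time and is no camera call; for the wrist camera it gives the pose at the moment of the call.
- bot.sign_off(): hands the job in, once; it reports no verdict.
Trained networks look in the newest picture that a camera, given by its name, has taken for a name from the list of things; names that differ only in an ending like _2 or _b are one class to them, and where a whole thing is asked for, a point or a joint stands for the part that bears it (a point fixed in the world has none). Each returns a list of dicts, best first, with "score" (0 to 1); they miss things now and then, are a little off and sometimes report something else, mostly with a low value. They report only what shows in the picture. A call takes as long as a camera call. They do not tell look-alikes from the thing itself.
- bot.spot_in(camera, name): "extent" ([left, top, right, bottom] as shares, 0 to 1, of the picture: columns of its width, rows of its height, round what is visible of it).
- bot.trace(camera, name): "pixels" (400x640 bool, what is visible of it) and "extent" ([left, top, right, bottom] as shares, 0 to 1, of the picture: columns of its width, rows of its height, round what is visible of it).
- bot.tip_of(camera, name): "position" ([column, row] as shares, 0 to 1, of the picture: columns of its width, rows of its height: a listed point, or the origin of a listed thing).
The state is a dict: "time_s": time; "joint_pos": joint angles; "dq": joint speeds; "effort": joint torques, N m; "ee_pos": TCP position; "ee_rot": TCP orientation; "ft_force": force on the tool from outside, world axes, zero at the start; "moment": the same for the moment, N m; "grip_width": finger opening in m.
Only numpy, scipy, OpenCV 4.12 (cv2) and the standard library are available. Lean on these libraries where they do the work, as an engineer would, in place of code of your own. Each camera call takes 0.05 s, during which the arm holds its last target. There are 200 camera calls.

## Working session

There is one attempt and no reset: what is moved stays moved. The work goes in short steps, Python scripts to look and compute and a shell command to move; the robot and the scene stay as the last step left them, time stands still between calls to the robot, and variables do not carry over. Pictures are saved under pics/ and viewed, about 8 in all and at most 12, crops included, and the job is handed in when it is done.

```bash
ls; mkdir -p pics; cat > h.py <<'E'
import numpy as np, cv2
from plant import bot
from scipy.spatial.transform import Rotation as R
def snap(c,name=None):
    im=np.asarray(bot.snapshot(c))
    if name: cv2.imwrite(f'pics/{name}.png',im[:,:,::-1])
    return im
def rotm(c):
    r=np.asarray(c['rotation'],float)
    return r if r.shape==(3,3) else R.from_rotvec(r).as_matrix()
def ray(cal,u,v,z):
    d=rotm(cal)@np.array([(u-cal['cx'])/cal['fx'],(v-cal['cy'])/cal['fy'],1.])
    p=np.asarray(cal['position'],float); return p+d*(z-p[2])/d[2]
def proj(cal,P):
    q=rotm(cal).T@(np.asarray(P,float)-np.asarray(cal['position'])); return np.array([cal['fx']*q[0]/q[2]+cal['cx'],cal['fy']*q[1]/q[2]+cal['cy']])
E
python3 - <<'E'
from h import *
for c in ('top','side'): snap(c,c+'0'); k=bot.get_calibration(c); print(c,k)
s=bot.read_state(); print(s['time_s'],s['ee_pos'],s['ee_rot'],s['ft_force'])
a=np.vstack([cv2.imread('pics/top0.png'),cv2.imread('pics/side0.png')])
cv2.imwrite('pics/both.png',a[:, :])
E
python3 -c "
import cv2;a=cv2.imread('pics/both.png');cv2.imwrite('pics/both_s.png',cv2.resize(a,(480,600)))"
```

```text
pics
top {'fx': 484.1943399739849, 'fy': 484.1943399739849, 'cx': 324.00239908904854, 'cy': 191.15883184979486, 'position': array([1.81410028e-01, 1.14498595e-03, 1.77234203e+00]), 'rotation': array([-2.07648499,  2.15542071, -0.21940538])}
side {'fx': 507.0262252986797, 'fy': 507.0262252986797, 'cx': 317.55623985354475, 'cy': 200.44433179538828, 'position': array([-0.06198499,  0.9965529 ,  1.47001513]), 'rotation': array([-0.71556044,  2.68937953, -0.99622429])}
0.1 [0.1954407  0.54074817 0.40415662] [-5.41978442e-01 -3.09416226e+00  1.59348911e-03] [-0.27793854  0.35017616  0.17121112]
```

View pics/top0.png

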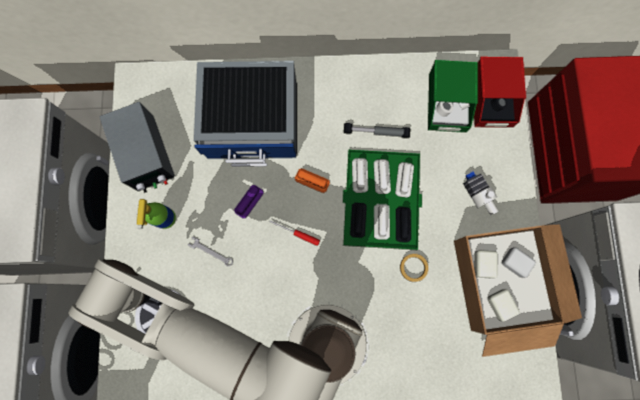

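View pics/side0.png

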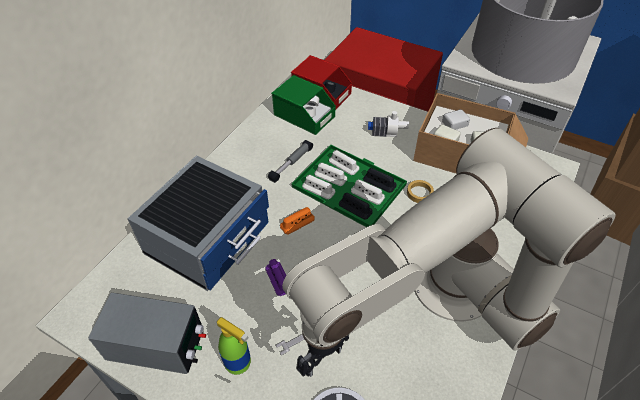

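Candidates for a white paddle in the top view:
- White: (360,175), (382,175) and (404,178) in the far row, and (382,220) in the near row.
- Dark: (358,220) and (404,222).
- Look-alikes on the bench: orange (312,180) and purple (248,200).

The white pads in the box at about (500,270) aren't paddles.

```bash
python3 - <<'E'
from h import *
W=np.array([640,400])
S={c:snap(c) for c in('top','side')}
for c in S:
    k=bot.get_calibration(c)
    for n,z in (('drawer_handle',.165),('drawer_floor',.110),('parts_tray',0),('white_1',.004),('dark_1',.004)):
        for d in bot.tip_of(c,n):
            if d['score']>.3:
                p=np.array(d['position'])*W; print(c,n,round(d['score'],2),p.round(1),ray(k,*p,z).round(3))
k=bot.get_calibration('top')
for n in('white_1','kit_drawer'):
  for d in bot.trace('top',n):
    if d['score']<.3: continue
    m=np.argwhere(d['pixels'])[:,::-1]
    z=.03 if n=='white_1' else .17
    P=np.array([ray(k,u,v,z)[:2] for u,v in m]); r=cv2.minAreaRect((P*1000).astype(np.float32)); print(n,round(d['score'],2),len(m),P.mean(0).round(3),[np.round(x,1) for x in r], S['top'][m[:,1],m[:,0]].mean(0).round())
# crop
im=S['top'];a=cv2.resize(im[40:260,185:435],None,fx=2.6,fy=2.6,interpolation=cv2.INTER_CUBIC)
cv2.imwrite('pics/crop.png',a[:,:,::-1])
E
```

```text
top drawer_handle 0.62 [244.1 159. ] [0.635 0.259 0.165]
top drawer_floor 0.73 [248.4 150.6] [0.681 0.252 0.11 ]
top parts_tray 0.76 [380.7 196.1] [ 0.519 -0.223  0.   ]
top white_1 0.9 [358.1 172.1] [ 0.613 -0.143  0.004]
top white_1 0.86 [251.5 202.7] [0.511 0.258 0.004]
top white_1 0.85 [383.1 174. ] [ 0.602 -0.237  0.004]
top white_1 0.84 [380.7 221.7] [ 0.422 -0.217  0.004]
top white_1 0.6 [310.7 180.4] [0.588 0.036 0.004]
top white_1 0.58 [403.2 178.3] [ 0.583 -0.311  0.004]
top dark_1 0.72 [400.3 222.7] [ 0.416 -0.289  0.004]
side drawer_handle 0.83 [247.3 233.4] [0.633 0.259 0.165]
side drawer_floor 0.73 [237.6 236.1] [0.684 0.254 0.11 ]
side parts_tray 0.74 [350.2 186.1] [ 0.504 -0.224  0.   ]
side white_1 0.92 [278.9 277.6] [0.518 0.269 0.004]
side white_1 0.86 [327.2 174.6] [ 0.611 -0.231  0.004]
side white_1 0.83 [343.2 163.2] [ 0.585 -0.319  0.004]
side white_1 0.73 [320.3 190.5] [ 0.592 -0.143  0.004]
side white_1 0.68 [297.4 222.2] [0.588 0.035 0.004]
side white_1 0.4 [379.  181.5] [ 0.415 -0.299  0.004]
side dark_1 0.72 [354.7 207.4] [ 0.437 -0.133  0.004]
side dark_1 0.64 [377.9 180.7] [ 0.42  -0.3    0.004]
white_1 0.92 449 [ 0.592 -0.147] [array([ 594.2, -147.4]), array([ 52. , 125.8]), np.float64(86.8)] [167. 167. 162.]
white_1 0.88 526 [ 0.42  -0.218] [array([ 420. , -216.6]), array([ 54.7, 128.6]), np.float64(86.7)] [169. 170. 165.]
white_1 0.86 520 [0.51  0.264] [array([510.4, 263.3]), array([ 58. , 128.5]), np.float64(54.1)] [60. 34. 79.]
white_1 0.76 494 [0.582 0.033] [array([581.9,  32.6]), array([128.1,  57.6]), np.float64(64.7)] [158.  78.  37.]
white_1 0.72 494 [ 0.571 -0.31 ] [array([ 571.8, -310.3]), array([ 56.2, 130.2]), np.float64(80.2)] [186. 187. 182.]
white_1 0.58 539 [ 0.589 -0.227] [array([ 589.3, -227.4]), array([ 59.4, 130.4]), np.float64(89.8)] [168. 170. 164.]
kit_drawer 0.81 1500 [0.671 0.257] [array([662.6, 257. ]), array([341. ,  81.2]), np.float64(88.6)] [ 67.  80. 103.]
```

View pics/crop.png

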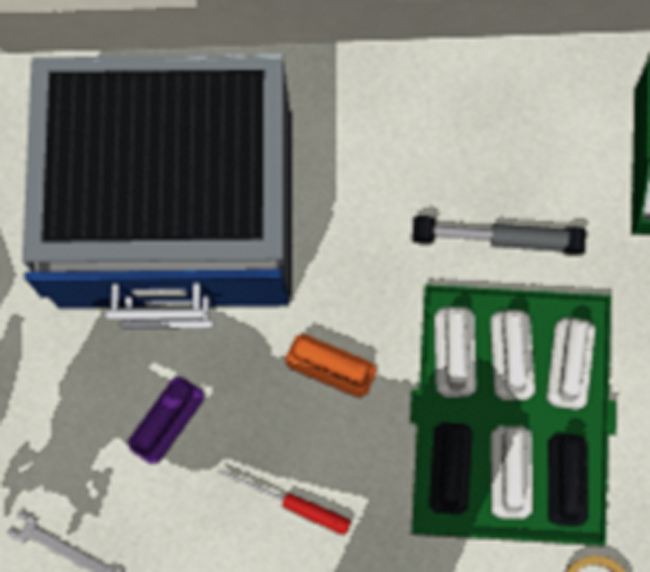

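The crop shows what I expected. The far tray row is all white (crop 455, 512 and 573 at row 350), the near row is dark, white, dark, and the orange and purple look-alikes lie on the bench outside the tray. The drawer is slightly open, with its handle near (160,320).

I'll take the whites at A (0.594,-0.147), B (0.589,-0.228) and D (0.420,-0.217). First comes the drawer handle.

```bash
python3 -m handwheel '[[0,0,0.122,0,0,0,45],[0,0,0.122,0,0,0,45],[0,0,0.122,0,0,0,45],[0,0,0.122,0,0,0,45],[0,0,0.122,0,0,0,45],[0,0,0.122,0,0,0,45],[0,0,0.122,0,0,0,45],[0,0,0.122,0,0,0,45],[0,0,0.122,0,0,0,45],[0,0,0.122,0,0,0,45],[0,0,0,0,0,0,45]]' 40
python3 -m handwheel '[[0,0,0,-22,30,0,45],[0,0,0,-22,30,0,45],[0,0,0,-22,30,0,45],[0,0,0,-22,30,0,45],[0,0,0,-22,30,0,45],[0,0,0,-22,30,0,45],[0,0,0,-22,30,0,45],[0,0,0,-22,30,0,45],[0,0,0,-22,30,0,45],[0,0,0,-22,30,0,45],[0,0,0,-22,30,0,45],[0,0,0,-22,30,0,45],[0,0,0,-18,30,0,45],[0,0,0,0,0,0,45]]'
cat >> h.py <<'E'
def goal(x,y,z,th):
    s=bot.read_state(); Rc=R.from_rotvec(s['ee_rot']).as_matrix(); t=np.radians(th)
    Y=np.array([np.cos(t),np.sin(t),0]);Z=np.array([0,0,-1.]);G=np.c_[np.cross(Y,Z),Y,Z]
    # half-turn equivalent is not used
    p=np.asarray(s['ee_pos']); d=np.array([x,y,z])-p
    print('t',round(s['time_s'],2),'at',p.round(4),'turn',R.from_matrix(Rc.T@G).as_rotvec().round(4),'shift after turn mm',(1000*G.T@d).round(1),'grip',round(1000*s['grip_width'],1),'F',np.round(s['ft_force'],1))
E
python3 - <<'E'
from h import *
k=bot.get_calibration('wrist'); snap('wrist','w1'); goal(.634,.259,.32,-1)
for d in bot.tip_of('wrist','drawer_handle')[:2]:
    p=np.array(d['position'])*[640,400]; print(d['score'],p,ray(k,*p,.165))
for d in bot.trace('wrist','drawer_handle')[:1]: print(d['score'],d['extent'])
E
```

```text
time_s: 1.72
ee_pos: [0.1954, 0.5407, 0.4047]
ee_rot: [-2.224, -2.219, 0.0]
ft_force: [-0.0, 0.4, 0.5]
grip_width: 0.0452
time_s: 2.88
ee_pos: [0.5906, 0.2567, 0.4036]
ee_rot: [2.215, 2.226, -0.002]
ft_force: [0.8, 0.1, -0.2]
grip_width: 0.0447
t 2.93 at [0.5888 0.2583 0.4037] turn [-0.0009  0.0007  0.0227] shift after turn mm [ 1.5 45.2 83.7] grip 44.9 F [-0.6  0.5 -0. ]
0.55 [378.304 206.   ] [0.63373398 0.26359967 0.165     ]
0.94 [0.5702, 0.0, 0.8292, 0.9745]
```

View pics/w1.png

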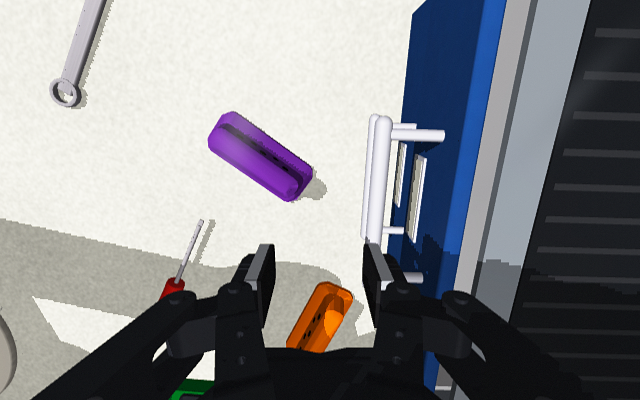

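The wrist view shows the top handle bar running from (383,118) down behind the right finger at about (375,240). Its posts are at rows 135 and 278, and the drawer front is tilted slightly. I'll work out the bar line.

```bash
python3 - <<'E'
from h import *
k=bot.get_calibration('wrist')
for u,v in((383,120),(376,180),(371,238)): print(ray(k,u,v,.165).round(4))
for u,v in((410,20),(398,190)): print('front',ray(k,u,v,.194).round(4))
for u,v in((502,20),(440,390)): print('unit edge?',ray(k,u,v,.194).round(4))
goal(.634,.261,.32,-3)
E
```

```text
[0.629  0.3274 0.165 ]
[0.6269 0.2865 0.165 ]
[0.6259 0.242  0.165 ]
front [0.6338 0.3791 0.194 ]
front [0.6351 0.287  0.194 ]
unit edge? [0.682  0.3794 0.194 ]
unit edge? [0.6803 0.1288 0.194 ]
t 3.03 at [0.5867 0.2602 0.4043] turn [-0.0007  0.0001  0.0588] shift after turn mm [ 3.3 47.2 84.3] grip 45.2 F [-0.1 -0.1 -1.3]
```

```bash
python3 -m handwheel '[[0,0,0.035,0,0,0,36],[0,0,0,3,22,0,36],[0,0,0,0,21,0,36],[0,0,0,0,0,0,36],[0,0,0,0,0,20,36],[0,0,0,0,0,20,36],[0,0,0,0,0,20,36],[0,0,0,0,0,15,36],[0,0,0,0,0,10,36],[0,0,0,0,0,0,36]]' 40
python3 - <<'E'
from h import *
goal(.63,.261,.318,-2); snap('wrist','w2')
E
```

```text
time_s: 3.87
ee_pos: [0.6292, 0.2628, 0.3217]
ee_rot: [2.251, 2.188, 0.006]
ft_force: [-0.5, -0.2, 5.1]
grip_width: 0.0357
t 3.87 at [0.6292 0.2628 0.3217] turn [ 0.0047 -0.001   0.0067] shift after turn mm [-1.8  0.9  3.7] grip 35.7 F [-0.5 -0.2  5.1]
```

View pics/w2.png

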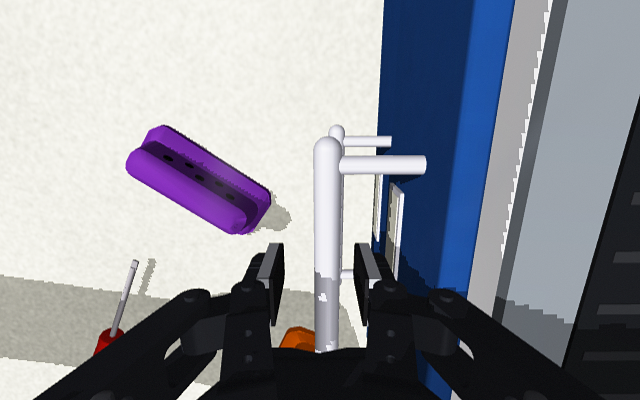

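The bar (columns 315–342) sits between the open fingers with clearance on both sides. I'll close and pull.

```bash
python3 -m handwheel '[[0,0,0,0,0,0,5],[0,0,0,0,0,0,5],[0,0,0,0,0,0,5],[0,0,0,0,-5,0,5],[0,0,0,0,-12,0,5],[0,0,0,0,-18,0,5],[0,0,0,0,-18,0,5],[0,0,0,0,-18,0,5],[0,0,0,0,-18,0,5],[0,0,0,0,-18,0,5],[0,0,0,0,-18,0,5],[0,0,0,0,-18,0,5],[0,0,0,0,-18,0,5],[0,0,0,0,-12,0,5],[0,0,0,0,-6,0,5],[0,0,0,0,0,0,5]]' 50
python3 - <<'E'
from h import *
goal(.63,.261,.318,-2); snap('top','t2')
im=cv2.imread('pics/t2.png'); cv2.imwrite('pics/t2c.png',cv2.resize(im[40:260,150:400],None,fx=2.4,fy=2.4))
E
```

```text
time_s: 5.25
ee_pos: [0.4493, 0.2675, 0.3205]
ee_rot: [2.253, 2.188, -0.0]
ft_force: [-2.0, -5.8, 7.6]
grip_width: 0.0101
t 5.25 at [0.4493 0.2675 0.3205] turn [0.0007 0.0007 0.0056] shift after turn mm [ -0.2 180.8   2.5] grip 10.1 F [-2.  -5.8  7.6]
```

View pics/t2c.png

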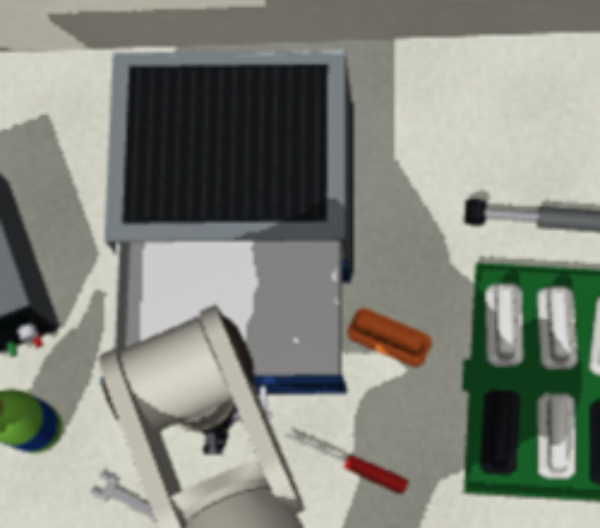

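The drawer is out about 0.18 m and still moves freely. I'll pull a little further, then release and rise.

```bash
python3 -m handwheel '[[0,0,0,0,-7,0,5],[0,0,0,0,-7,0,5],[0,0,0,0,0,0,5]]' 50
python3 -m handwheel '[[0,0,0,0,0,0,34],[0,0,0,0,0,0,34],[0,0,0,0,0,0,34],[0,0,0,0,0,-15,34],[0,0,0,0,0,-30,34],[0,0,0,0,0,-40,34],[0,0,0,0,0,-15,34],[0,0,0,0,0,0,60]]' 50
python3 - <<'E'
from h import *
goal(.594,-.147,.42,87)
im=snap('wrist'); k=bot.get_calibration('wrist')
for n,z in (('drawer_handle',.165),('drawer_floor',.11)):
    for d in bot.tip_of('wrist',n)[:2]:
        p=np.array(d['position'])*[640,400]; print(n,d['score'],p,ray(k,*p,z))
E
```

```text
time_s: 5.55
ee_pos: [0.4357, 0.2679, 0.3205]
ee_rot: [2.253, 2.187, 0.0]
ft_force: [-2.2, -6.2, 8.9]
grip_width: 0.0098
time_s: 6.22
ee_pos: [0.4369, 0.2681, 0.4238]
ee_rot: [2.254, 2.186, 0.009]
ft_force: [-0.5, 0.6, -0.6]
grip_width: 0.0445
t 6.22 at [0.4369 0.2681 0.4238] turn [ 0.0061  0.0022 -1.5491] shift after turn mm [-178.6 -406.4    3.8] grip 44.5 F [-0.5  0.6 -0.6]
drawer_handle 0.66 [325.632 208.   ] [0.44319424 0.26783814 0.165     ]
drawer_floor 0.78 [374.528 192.68 ] [0.49148448 0.26359552 0.11      ]
```

```bash
python3 -m handwheel '[[0,0,-0.122,0,0,0,60],[0,0,-0.122,0,0,0,60],[0,0,-0.122,0,0,0,60],[0,0,-0.122,0,0,0,60],[0,0,-0.122,0,0,0,60],[0,0,-0.122,0,0,0,60],[0,0,-0.122,0,0,0,60],[0,0,-0.122,0,0,0,60],[0,0,-0.122,0,0,0,60],[0,0,-0.122,0,0,0,60],[0,0,-0.122,0,0,0,60],[0,0,-0.122,0,0,0,60],[0,0,-0.085,0,0,0,60]]' 40
python3 -m handwheel '[[0,0,0,-14,-32,0,60],[0,0,0,-14,-32,0,60],[0,0,0,-14,-32,0,60],[0,0,0,-14,-32,0,60],[0,0,0,-14,-32,0,60],[0,0,0,-14,-32,0,60],[0,0,0,-14,-32,0,60],[0,0,0,-14,-32,0,60],[0,0,0,-14,-32,0,60],[0,0,0,-14,-32,0,60],[0,0,0,-14,-32,0,60],[0,0,0,-14,-32,0,60],[0,0,0,-11,-22,0,60],[0,0,0,0,0,0,60],[0,0,0,0,0,0,60]]'
python3 - <<'E'
from h import *
goal(.594,-.147,.20,87)
k=bot.get_calibration('wrist'); im=snap('wrist','w3')
for d in bot.trace('wrist','white_1'):
    if d['score']<.3: continue
    m=np.argwhere(d['pixels'])[:,::-1]
    P=np.array([ray(k,u,v,.02)[:2] for u,v in m]); r=cv2.minAreaRect((P*1000).astype(np.float32)); print(round(d['score'],2),m.mean(0).round(),[np.round(x,1) for x in r], im[m[:,1],m[:,0]].mean(0).round())
for d in bot.tip_of('wrist','white_1'):
    p=np.array(d['position'])*[640,400]; print(d['score'],p,ray(k,*p,.004).round(4))
E
```

```text
time_s: 7.45
ee_pos: [0.4367, 0.268, 0.4181]
ee_rot: [-0.072, -3.139, 0.002]
ft_force: [-0.6, 0.8, 0.3]
grip_width: 0.06
time_s: 8.7
ee_pos: [0.5943, -0.1481, 0.4176]
ee_rot: [-0.086, -3.137, -0.002]
ft_force: [-0.5, 0.3, 0.1]
grip_width: 0.0604
t 8.7 at [ 0.5943 -0.1481  0.4176] turn [ 0.001  -0.003  -0.0022] shift after turn mm [  0.4   1.1 217.6] grip 60.4 F [-0.5  0.3  0.1]
0.9 [187. 165.] [array([ 579.9, -308. ]), array([ 59.9, 130.7]), np.float64(79.5)] [196. 194. 192.]
0.84 [255. 172.] [array([ 594. , -225.6]), array([ 56., 128.]), np.float64(89.8)] [158. 156. 153.]
0.8 [321. 175.] [array([ 602.8, -146. ]), array([ 53.6, 130.6]), np.float64(88.1)] [173. 171. 167.]
0.75 [250.  42.] [array([ 449.5, -214.8]), array([55.9, 87.1]), np.float64(86.8)] [199. 199. 196.]
0.6 [463. 159.] [array([591.2,  34. ]), array([142.3,  53.6]), np.float64(64.3)] [175.  72.   6.]
0.97 [319.168 177.   ] [ 0.6037 -0.1475  0.004 ]
0.96 [188.288 164.6  ] [ 0.5784 -0.313   0.004 ]
0.83 [250.176  22.68 ] [ 0.4233 -0.2151  0.004 ]
0.81 [255.872 173.8  ] [ 0.5951 -0.2285  0.004 ]
0.81 [458.176 157.4  ] [0.5882 0.0296 0.004 ]
```

View pics/w3.png

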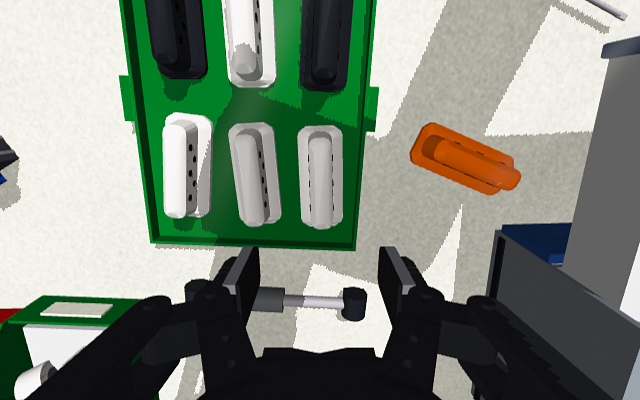

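The far row has whites at columns 187, 255 and 321. The near row is dark, white (250,42), dark. The gripper is centred over A (321,175), so I'll go down and grip.

```bash
python3 -m handwheel '[[0,0,0,-6,1,30,60],[0,0,0,0,0,35,60],[0,0,0,0,0,35,60],[0,0,0,0,0,35,60],[0,0,0,0,0,35,60],[0,0,0,0,0,25,60],[0,0,0,0,0,16,60],[0,0,0,0,0,9,60],[0,0,0,0,0,0,60],[0,0,0,0,0,0,15],[0,0,0,0,0,0,15],[0,0,0,0,0,0,15],[0,0,0,0,0,0,15]]' 45
python3 -m handwheel '[[0,0,0,0,0,-10,15],[0,0,0,0,0,-20,15],[0,0,0,0,0,-30,15],[0,0,0,0,0,-40,15],[0,0,0,0,0,-40,15],[0,0,0,0,0,-40,15],[0,0,0,0,0,-25,15],[0,0,0,0,0,0,15]]'
python3 - <<'E'
from h import *
# drawer frame: origin floor point, yaw -2deg
a=np.radians(-2); f=np.array([.488,.264]); X=np.array([np.cos(a),np.sin(a)]);Y=np.array([-X[1],X[0]])
for y in(-.09,0,.09): print(y,(f+.095*X+y*Y).round(4))
p=f+.095*X-.09*Y; goal(p[0],p[1],.42,88)
E
```

```text
time_s: 9.93
ee_pos: [0.6005, -0.1463, 0.2014]
ee_rot: [0.083, 3.138, -0.001]
ft_force: [-1.7, 2.2, 6.7]
grip_width: 0.0256
time_s: 10.6
ee_pos: [0.5998, -0.1461, 0.4125]
ee_rot: [0.083, 3.131, -0.005]
ft_force: [1.1, -0.5, 0.4]
grip_width: 0.025
-0.09 [0.5798 0.1707]
0 [0.5829 0.2607]
0.09 [0.5861 0.3506]
t 10.6 at [ 0.5998 -0.1461  0.4125] turn [-0.0031  0.0091 -0.0179] shift after turn mm [ 31.1 316.   -7.5] grip 25.0 F [ 1.1 -0.5  0.4]
```

```bash
python3 -m handwheel '[[0,0,-0.018,0,0,0,15],[0,0,0,1,18,0,15],[0,0,0,3,33,0,15],[0,0,0,4,36,0,15],[0,0,0,4,36,0,15],[0,0,0,4,36,0,15],[0,0,0,4,36,0,15],[0,0,0,4,36,0,15],[0,0,0,4,36,0,15],[0,0,0,3,31,0,15],[0,0,0,0,18,0,15],[0,0,0,0,0,0,15],[0,0,0,0,0,0,15]]' 45
python3 - <<'E'
from h import *
goal(.5798,.1707,.307,88)
k=bot.get_calibration('wrist'); snap('wrist','w4')
E
```

```text
time_s: 11.68
ee_pos: [0.5798, 0.1715, 0.4036]
ee_rot: [-0.051, -3.139, 0.001]
ft_force: [0.9, -0.2, -1.6]
grip_width: 0.0253
t 11.68 at [0.5798 0.1715 0.4036] turn [-0.0006 -0.0019  0.0027] shift after turn mm [-0.  -0.8 96.6] grip 25.3 F [ 0.9 -0.2 -1.6]
```

View pics/w4.png

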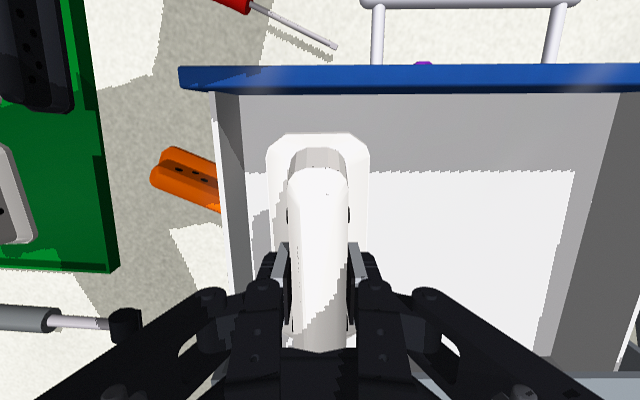

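Paddle A hangs inside the drawer: side wall at column 230, front at row 90, paddle columns 268–368. I'll lower it gently.

```bash
python3 -m handwheel '[[0,0,0,0,0,20,15],[0,0,0,0,0,25,15],[0,0,0,0,0,22,15],[0,0,0,0,0,12,15],[0,0,0,0,0,6,15],[0,0,0,0,0,3,15],[0,0,0,0,0,2,15],[0,0,0,0,0,0,15],[0,0,0,0,0,0,15]]'
python3 -m handwheel '[[0,0,0,0,0,2,15],[0,0,0,0,0,1,15],[0,0,0,0,0,0,15]]'
```

```text
time_s: 12.48
ee_pos: [0.5803, 0.1706, 0.3156]
ee_rot: [0.055, 3.14, 0.0]
ft_force: [0.2, -0.3, -1.8]
grip_width: 0.0251
time_s: 12.73
ee_pos: [0.5801, 0.1707, 0.3117]
ee_rot: [0.055, 3.141, -0.0]
ft_force: [1.1, 0.3, -1.0]
grip_width: 0.0254
```

```bash
python3 -m handwheel '[[0,0,0,0,0,1.5,15],[0,0,0,0,0,1.5,15],[0,0,0,0,0,0,15]]'; python3 -m handwheel '[[0,0,0,0,0,1,15],[0,0,0,0,0,0,15]]'
```

```text
time_s: 12.98
ee_pos: [0.5801, 0.1707, 0.3083]
ee_rot: [-0.055, -3.141, 0.0]
ft_force: [-0.7, 0.7, -1.5]
grip_width: 0.0252
time_s: 13.15
ee_pos: [0.5801, 0.1706, 0.3076]
ee_rot: [-0.055, -3.141, 0.0]
ft_force: [0.1, 0.5, -0.6]
grip_width: 0.0251
```

```bash
python3 -m handwheel '[[0,0,0,0,0,1.5,15],[0,0,0,0,0,0,15]]'; python3 -m handwheel '[[0,0,0,0,0,1.5,15],[0,0,0,0,0,0,15]]'
```

```text
time_s: 13.32
ee_pos: [0.5804, 0.1706, 0.3074]
ee_rot: [0.055, 3.139, 0.0]
ft_force: [0.5, -0.8, 9.5]
grip_width: 0.0251
time_s: 13.48
ee_pos: [0.5807, 0.1706, 0.3074]
ee_rot: [0.055, 3.136, 0.001]
ft_force: [0.0, -1.1, 23.2]
grip_width: 0.0252
```

Contact is at TCP z = 0.307. I'll ease off, release, rise and go to B.

```bash
python3 -m handwheel '[[0,0,0,0,0,-2,15],[0,0,0,0,0,0,48],[0,0,0,0,0,0,48],[0,0,0,0,0,0,48],[0,0,0,0,0,-10,48],[0,0,0,0,0,-20,48],[0,0,0,0,0,-30,48],[0,0,0,0,0,-35,48],[0,0,0,0,0,-18,60],[0,0,0,0,0,0,60]]'
python3 -m handwheel '[[0,0,0,-1,-25,0,60],[0,0,0,-1,-38,0,60],[0,0,0,-1,-40,0,60],[0,0,0,-1,-40,0,60],[0,0,0,-1,-40,0,60],[0,0,0,-1,-40,0,60],[0,0,0,-1,-40,0,60],[0,0,0,-1,-40,0,60],[0,0,0,-1,-40,0,60],[0,0,0,-1,-35,0,60],[0,0,0,0,-20,0,60],[0,0,0,0,0,0,60],[0,0,0,0,0,0,60]]'
python3 - <<'E'
from h import *
goal(.594,-.227,.20,90)
k=bot.get_calibration('wrist'); im=snap('wrist','w5')
for d in bot.trace('wrist','white_1'):
    if d['score']<.3: continue
    m=np.argwhere(d['pixels'])[:,::-1]
    P=np.array([ray(k,u,v,.02)[:2] for u,v in m]); r=cv2.minAreaRect((P*1000).astype(np.float32)); print(round(d['score'],2),m.mean(0).round(),[np.round(x,1) for x in r], im[m[:,1],m[:,0]].mean(0).round())
E
```

```text
time_s: 14.32
ee_pos: [0.5801, 0.1707, 0.4252]
ee_rot: [0.054, 3.135, 0.002]
ft_force: [-0.4, 0.6, -0.2]
grip_width: 0.0597
time_s: 15.4
ee_pos: [0.5761, -0.2286, 0.4194]
ee_rot: [-0.058, -3.14, -0.001]
ft_force: [0.4, 0.3, 0.0]
grip_width: 0.0602
t 15.4 at [ 0.5761 -0.2286  0.4194] turn [ 0.0004 -0.0008 -0.0367] shift after turn mm [-17.9   1.6 219.4] grip 60.2 F [0.4 0.3 0. ]
0.88 [324.  47.] [array([ 441.8, -217.1]), array([53.6, 99.9]), np.float64(86.9)] [213. 211. 209.]
0.79 [254. 173.] [array([ 580. , -309.6]), array([ 55.9, 131.9]), np.float64(79.0)] [193. 191. 189.]
0.75 [319. 182.] [array([ 594.8, -227.5]), array([133.1,  54.6]), np.float64(0.2)] [172. 170. 166.]
0.68 [526. 174.] [array([592.1,  33.7]), array([151.5,  54. ]), np.float64(64.4)] [176.  76.  10.]
```

View pics/w5.png

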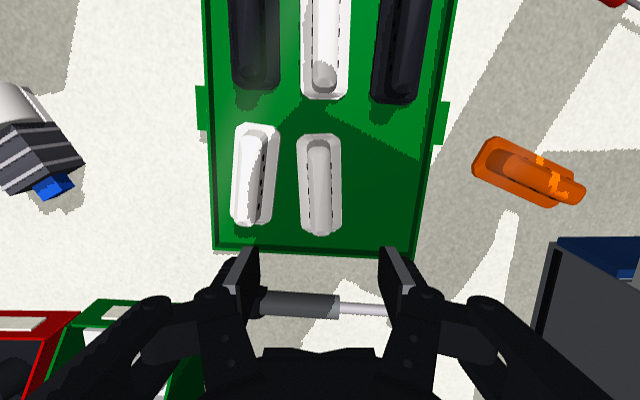

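B is at (319,182), straight along the tool. C (254,173) and D (324,47) are still in place. I'll pick B.

```bash
python3 -m handwheel '[[0,0,-0.035,0,0,0,60],[0,0,0,-18,1,30,60],[0,0,0,0,0,35,60],[0,0,0,0,0,35,60],[0,0,0,0,0,35,60],[0,0,0,0,0,35,60],[0,0,0,0,0,25,60],[0,0,0,0,0,15,60],[0,0,0,0,0,8,60],[0,0,0,0,0,0,60],[0,0,0,0,0,0,15],[0,0,0,0,0,0,15],[0,0,0,0,0,0,15],[0,0,0,0,0,0,15]]' 45
python3 -m handwheel '[[0,0,0,0,0,-10,15],[0,0,0,0,0,-20,15],[0,0,0,0,0,-30,15],[0,0,0,0,0,-40,15],[0,0,0,0,0,-40,15],[0,0,0,0,0,-40,15],[0,0,0,0,0,-30,15],[0,0,0,0,0,0,15],[0,0,0,0,0,0,15]]'
python3 - <<'E'
from h import *
goal(.5829,.2607,.307,88)
E
```

```text
time_s: 16.67
ee_pos: [0.5947, -0.2265, 0.2034]
ee_rot: [-0.0, 3.139, -0.002]
ft_force: [-0.1, 1.6, 7.3]
grip_width: 0.0254
time_s: 17.42
ee_pos: [0.594, -0.2263, 0.4146]
ee_rot: [-0.0, 3.138, -0.003]
ft_force: [0.8, -0.7, -1.8]
grip_width: 0.0253
t 17.42 at [ 0.594  -0.2263  0.4146] turn [-0.002   0.0036  0.0351] shift after turn mm [ 28.1 486.3 107.6] grip 25.3 F [ 0.8 -0.7 -1.8]
```

```bash
python3 -m handwheel '[[0,0,0.035,0,0,0,15],[0,0,0,1,20,0,15],[0,0,0,2,34,0,15],[0,0,0,2,38,0,15],[0,0,0,2,38,0,15],[0,0,0,2,38,0,15],[0,0,0,2,38,0,15],[0,0,0,2,38,0,15],[0,0,0,2,38,0,15],[0,0,0,2,38,0,15],[0,0,0,2,38,0,15],[0,0,0,3,38,0,15],[0,0,0,3,38,0,15],[0,0,0,3,34,0,15],[0,0,0,0,18,0,15],[0,0,0,0,0,0,15],[0,0,0,0,0,0,15]]'
python3 - <<'E'
from h import *
goal(.5829,.2607,.309,88)
E
```

```text
time_s: 18.83
ee_pos: [0.5829, 0.2611, 0.4104]
ee_rot: [-0.052, -3.139, 0.001]
ft_force: [-0.1, 0.1, -1.7]
grip_width: 0.025
t 18.83 at [0.5829 0.2611 0.4104] turn [-0.001  -0.002   0.0018] shift after turn mm [-1.000e-01 -4.000e-01  1.014e+02] grip 25.0 F [-0.1  0.1 -1.7]
```

```bash
python3 -m handwheel '[[0,0,0,0,0,20,15],[0,0,0,0,0,28,15],[0,0,0,0,0,26,15],[0,0,0,0,0,13,15],[0,0,0,0,0,6,15],[0,0,0,0,0,3,15],[0,0,0,0,0,1.5,15],[0,0,0,0,0,0,15],[0,0,0,0,0,0,15]]'
python3 -m handwheel '[[0,0,0,0,0,1.5,15],[0,0,0,0,0,0,15]]'
```

```text
time_s: 19.58
ee_pos: [0.5834, 0.2602, 0.3154]
ee_rot: [0.055, 3.14, 0.001]
ft_force: [0.9, 0.0, -0.4]
grip_width: 0.0251
time_s: 19.75
ee_pos: [0.5832, 0.2603, 0.3131]
ee_rot: [0.055, 3.141, 0.0]
ft_force: [-0.7, -0.3, -1.2]
grip_width: 0.0251
```

```bash
python3 -m handwheel '[[0,0,0,0,0,1.5,15],[0,0,0,0,0,1.0,15],[0,0,0,0,0,0,15]]'; python3 -m handwheel '[[0,0,0,0,0,1.5,15],[0,0,0,0,0,0,15]]'
```

```text
time_s: 20.0
ee_pos: [0.5831, 0.2603, 0.3099]
ee_rot: [-0.054, -3.141, 0.0]
ft_force: [0.9, 0.2, -1.7]
grip_width: 0.0255
time_s: 20.17
ee_pos: [0.5833, 0.2602, 0.3095]
ee_rot: [0.055, 3.14, 0.0]
ft_force: [-0.1, -0.7, 5.7]
grip_width: 0.0255
```

```bash
python3 -m handwheel '[[0,0,0,0,0,-0.5,15],[0,0,0,0,0,0,48],[0,0,0,0,0,0,48],[0,0,0,0,0,0,48],[0,0,0,0,0,-10,48],[0,0,0,0,0,-20,48],[0,0,0,0,0,-30,48],[0,0,0,0,0,-35,48],[0,0,0,0,0,-18,60],[0,0,0,0,0,0,60]]'
python3 -m handwheel '[[0,0,0,5,-20,0,60],[0,0,0,10,-34,0,60],[0,0,0,11,-36,0,60],[0,0,0,11,-36,0,60],[0,0,0,11,-36,0,60],[0,0,0,11,-36,0,60],[0,0,0,11,-36,0,60],[0,0,0,11,-36,0,60],[0,0,0,11,-36,0,60],[0,0,0,11,-36,0,60],[0,0,0,11,-36,0,60],[0,0,0,11,-36,0,60],[0,0,0,11,-36,0,60],[0,0,0,8,-24,0,60],[0,0,0,2,-7,0,60],[0,0,0.018,0,0,0,60],[0,0,0,0,0,0,60]]'
python3 - <<'E'
from h import *
goal(.42,-.216,.201,87)
k=bot.get_calibration('wrist'); im=snap('wrist','w6')
for d in bot.trace('wrist','white_1'):
    if d['score']<.3: continue
    m=np.argwhere(d['pixels'])[:,::-1]
    P=np.array([ray(k,u,v,.02)[:2] for u,v in m]); r=cv2.minAreaRect((P*1000).astype(np.float32)); print(round(d['score'],2),m.mean(0).round(),[np.round(x,1) for x in r], im[m[:,1],m[:,0]].mean(0).round())
E
```

```text
time_s: 21.0
ee_pos: [0.5831, 0.2602, 0.4281]
ee_rot: [0.054, 3.134, 0.003]
ft_force: [0.6, 0.4, 0.8]
grip_width: 0.0601
time_s: 22.42
ee_pos: [0.4206, -0.2152, 0.4224]
ee_rot: [0.087, 3.14, 0.0]
ft_force: [0.8, 0.2, -1.5]
grip_width: 0.0599
t 22.42 at [ 0.4206 -0.2152  0.4224] turn [ 0.0002  0.0001 -0.0031] shift after turn mm [  0.5  -0.8 221.4] grip 59.9 F [ 0.8  0.2 -1.5]
0.87 [501. 277.] [array([586.8,  36.3]), array([157.3,  57.1]), np.float64(65.3)] [163.  67.   4.]
0.74 [318. 170.] [array([ 425.5, -216.2]), array([ 53.7, 129.5]), np.float64(87.0)] [198. 196. 193.]
0.56 [265. 284.] [array([ 583.8, -304.1]), array([ 50.1, 153.4]), np.float64(83.9)] [176. 176. 172.]
```

View pics/w6.png

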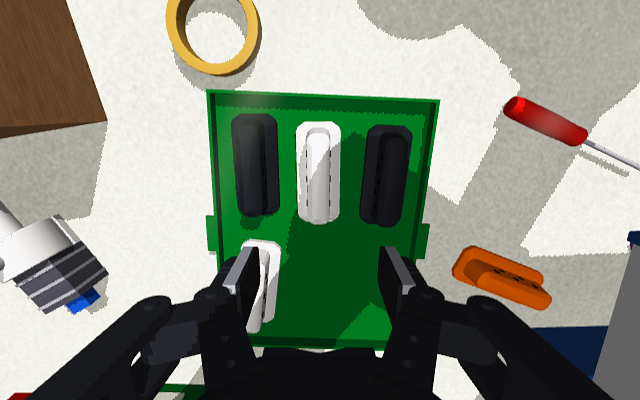

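The wrist view shows D (318,170) between the dark paddles at (255,165) and (388,175), well aligned with the jaws. I'll pick D.

```bash
python3 -m handwheel '[[0,0,0,-4,-1,30,60],[0,0,0,0,0,35,60],[0,0,0,0,0,35,60],[0,0,0,0,0,35,60],[0,0,0,0,0,35,60],[0,0,0,0,0,26,60],[0,0,0,0,0,16,60],[0,0,0,0,0,9,60],[0,0,0,0,0,0,60],[0,0,0,0,0,0,15],[0,0,0,0,0,0,15],[0,0,0,0,0,0,15],[0,0,0,0,0,0,15]]' 45
python3 -m handwheel '[[0,0,0,0,0,-10,15],[0,0,0,0,0,-20,15],[0,0,0,0,0,-30,15],[0,0,0,0,0,-40,15],[0,0,0,0,0,-40,15],[0,0,0,0,0,-40,15],[0,0,0,0,0,-35,15],[0,0,0,0,0,0,15],[0,0,0,0,0,0,15]]'
python3 - <<'E'
from h import *
goal(.5861,.3506,.309,88)
E
```

```text
time_s: 23.6
ee_pos: [0.4249, -0.2168, 0.2026]
ee_rot: [0.083, 3.138, -0.002]
ft_force: [-0.7, 1.7, 8.6]
grip_width: 0.025
time_s: 24.35
ee_pos: [0.4242, -0.2164, 0.4191]
ee_rot: [0.083, 3.137, -0.004]
ft_force: [0.3, -1.0, -1.8]
grip_width: 0.0251
t 24.35 at [ 0.4242 -0.2164  0.4191] turn [-0.0026  0.0037 -0.0179] shift after turn mm [-142.   572.3  110.1] grip 25.1 F [ 0.3 -1.  -1.8]
```

```bash
python3 -m handwheel '[[0,0,-0.018,0,0,0,15],[0,0,0,-4,16,0,15],[0,0,0,-8,32,0,15],[0,0,0,-9,36,0,15],[0,0,0,-9,36,0,15],[0,0,0,-9,36,0,15],[0,0,0,-9,36,0,15],[0,0,0,-9,36,0,15],[0,0,0,-9,36,0,15],[0,0,0,-9,36,0,15],[0,0,0,-9,36,0,15],[0,0,0,-9,36,0,15],[0,0,0,-9,36,0,15],[0,0,0,-9,36,0,15],[0,0,0,-9,36,0,15],[0,0,0,-9,36,0,15],[0,0,0,-9,36,0,15],[0,0,0,-4,20,0,15],[0,0,0,0,0,0,15],[0,0,0,0,0,0,15]]'
python3 - <<'E'
from h import *
goal(.5861,.3506,.309,88)
E
```

```text
time_s: 26.02
ee_pos: [0.5863, 0.3511, 0.414]
ee_rot: [-0.051, -3.138, 0.003]
ft_force: [0.2, -0.7, -0.9]
grip_width: 0.0252
t 26.02 at [0.5863 0.3511 0.414 ] turn [-0.0017 -0.003   0.0024] shift after turn mm [ 1.00e-01 -5.00e-01  1.05e+02] grip 25.2 F [ 0.2 -0.7 -0.9]
```

```bash
python3 -m handwheel '[[0,0,0,0,0,20,15],[0,0,0,0,0,28,15],[0,0,0,0,0,28,15],[0,0,0,0,0,15,15],[0,0,0,0,0,7,15],[0,0,0,0,0,3,15],[0,0,0,0,0,1.5,15],[0,0,0,0,0,0,15],[0,0,0,0,0,0,15]]'
python3 -m handwheel '[[0,0,0,0,0,1,15],[0,0,0,0,0,1,15],[0,0,0,0,0,0,15]]'
```

```text
time_s: 26.77
ee_pos: [0.5864, 0.35, 0.3149]
ee_rot: [0.055, 3.14, 0.001]
ft_force: [-0.0, 0.2, -1.2]
grip_width: 0.0256
time_s: 27.02
ee_pos: [0.5863, 0.3501, 0.3118]
ee_rot: [0.055, 3.141, 0.0]
ft_force: [0.1, -0.3, -0.5]
grip_width: 0.0256
```

```bash
python3 -m handwheel '[[0,0,0,0,0,1.5,15],[0,0,0,0,0,1.0,15],[0,0,0,0,0,0,15]]'; python3 -m handwheel '[[0,0,0,0,0,1,15],[0,0,0,0,0,0,15]]'
```

```text
time_s: 27.27
ee_pos: [0.5862, 0.3501, 0.3089]
ee_rot: [-0.055, -3.141, 0.0]
ft_force: [-0.1, -0.5, -1.1]
grip_width: 0.0255
time_s: 27.43
ee_pos: [0.5864, 0.3501, 0.3087]
ee_rot: [0.055, 3.14, 0.0]
ft_force: [-0.8, 0.1, 4.4]
grip_width: 0.0253
```

```bash
python3 -m handwheel '[[0,0,0,0,0,-0.5,15],[0,0,0,0,0,0,48],[0,0,0,0,0,0,48],[0,0,0,0,0,0,48],[0,0,0,0,0,-10,48],[0,0,0,0,0,-20,48],[0,0,0,0,0,-35,48],[0,0,0,0,0,-40,48],[0,0,0,0,0,-30,48],[0,0,0,0,-30,-10,48],[0,0,0,0,-35,-10,48],[0,0,0,0,-29,-5,48],[0,0,0,0,0,0,48]]'
python3 - <<'E'
from h import *
goal(.35,.264,.323,88)
snap('wrist','w7')
E
```

```text
time_s: 28.52
ee_pos: [0.5828, 0.2522, 0.4716]
ee_rot: [0.059, 3.138, -0.001]
ft_force: [1.5, 0.4, -1.2]
grip_width: 0.0481
t 28.52 at [0.5828 0.2522 0.4716] turn [-0.0003  0.0031 -0.0027] shift after turn mm [233.1   3.7 148.6] grip 48.1 F [ 1.5  0.4 -1.2]
```

View pics/w7.png

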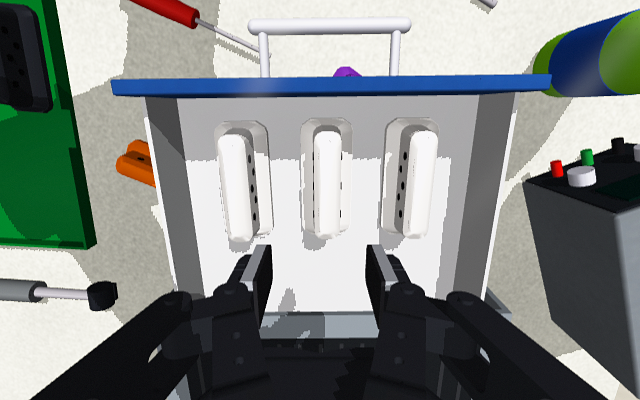

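All three stand flat and parallel in the drawer (columns 243, 327 and 410, row 180). Next I'll go in front of the handle with the fingers closed and push.

```bash
python3 -m handwheel '[[0,0,0,20,0,0,0],[0,0,0,35,1,0,0],[0,0,0,38,1,0,0],[0,0,0,38,1,0,0],[0,0,0,38,1,0,0],[0,0,0,29,0,0,0],[0,0,0,15,0,0,0],[0,0,0,0,0,20,0],[0,0,0,0,0,35,0],[0,0,0,0,0,35,0],[0,0,0,0,0,35,0],[0,0,0,0,0,20,0],[0,0,0,0,0,4,0],[0,0,0,0,0,0,0],[0,0,0,0,0,0,0]]'
python3 - <<'E'
from h import *
goal(.415,.264,.323,88)
E
```

```text
time_s: 29.82
ee_pos: [0.3706, 0.268, 0.3212]
ee_rot: [0.054, 3.14, 0.001]
ft_force: [-0.1, 0.2, 0.1]
grip_width: 0.0002
t 29.82 at [0.3706 0.268  0.3212] turn [0.0007 0.0012 0.0004] shift after turn mm [-44.5  -2.4  -1.8] grip 0.2 F [-0.1  0.2  0.1]
```

```bash
python3 -m handwheel '[[0,0,0,-12,0,0,0],[0,0,0,-14,0,0,0],[0,0,0,-8,0,0,0],[0,0,0,-5,0,0,0],[0,0,0,-5,0,0,0],[0,0,0,-6,0,0,0],[0,0,0,-8,0,0,0],[0,0,0,-10,0,0,0],[0,0,0,-12,0,0,0],[0,0,0,-12,0,0,0],[0,0,0,-12,0,0,0],[0,0,0,-12,0,0,0],[0,0,0,-12,0,0,0],[0,0,0,-12,0,0,0],[0,0,0,-12,0,0,0],[0,0,0,-12,0,0,0],[0,0,0,-12,0,0,0],[0,0,0,-10,0,0,0],[0,0,0,-7,0,0,0],[0,0,0,0,0,0,0]]'
python3 - <<'E'
from h import *
goal(.61,.264,.323,88); k=bot.get_calibration('top'); snap('top')
for d in bot.tip_of('top','drawer_handle')[:2]:
    p=np.array(d['position'])*[640,400]; print(d['score'],p,ray(k,*p,.165))
E
```

```text
time_s: 31.48
ee_pos: [0.5645, 0.2605, 0.3193]
ee_rot: [0.056, 3.141, -0.001]
ft_force: [-0.7, -0.3, -1.0]
grip_width: 0.0
t 31.48 at [0.5645 0.2605 0.3193] turn [-0.0005  0.0002 -0.0006] shift after turn mm [-45.3   5.1  -3.7] grip 0.0 F [-0.7 -0.3 -1. ]
```

```bash
python3 -m handwheel '[[0,0,0,-6,0,0,0],[0,0,0,-6,0,0,0],[0,0,0,-6,0,0,0],[0,0,0,-6,0,0,0],[0,0,0,-6,0,0,0],[0,0,0,-4,0,0,0]]'; python3 -m handwheel '[[0,0,0,-3,0,0,0],[0,0,0,-3,0,0,0],[0,0,0,-3,0,0,0],[0,0,0,-1,0,0,0]]'
```

```text
time_s: 32.08
ee_pos: [0.5979, 0.2596, 0.3197]
ee_rot: [0.055, 3.141, -0.0]
ft_force: [-2.9, 1.2, 0.7]
grip_width: -0.0002
time_s: 32.42
ee_pos: [0.6075, 0.2593, 0.3196]
ee_rot: [-0.055, -3.141, 0.0]
ft_force: [-2.2, 1.3, 0.3]
grip_width: -0.0002
```

```bash
python3 -m handwheel '[[0,0,0,-2,0,0,0],[0,0,0,-2,0,0,0],[0,0,0,-1,0,0,0]]'; python3 -m handwheel '[[0,0,0,-2,0,0,0],[0,0,0,-2,0,0,0],[0,0,0,-1,0,0,0]]';python3 -m handwheel '[[0,0,0,-2,0,0,0],[0,0,0,-1,0,0,0]]'
```

```text
time_s: 32.67
ee_pos: [0.6123, 0.2591, 0.3196]
ee_rot: [-0.055, -3.141, 0.0]
ft_force: [-2.6, 1.1, 0.4]
grip_width: -0.0002
time_s: 32.92
ee_pos: [0.6174, 0.259, 0.3196]
ee_rot: [-0.055, -3.141, 0.0]
ft_force: [-2.3, 1.1, -0.3]
grip_width: 0.0003
time_s: 33.08
ee_pos: [0.6204, 0.2588, 0.3196]
ee_rot: [-0.055, -3.141, 0.0]
ft_force: [-2.2, 1.7, -0.9]
grip_width: 0.0001
```

```bash
python3 -m handwheel '[[0,0,0,-2,0,0,0],[0,0,0,-2,0,0,0],[0,0,0,-1,0,0,0]]'; python3 -m handwheel '[[0,0,0,-1.5,0,0,0],[0,0,0,-1.5,0,0,0]]';python3 -m handwheel '[[0,0,0,-1.5,0,0,0],[0,0,0,-1.5,0,0,0]]'
```

```text
time_s: 33.33
ee_pos: [0.6254, 0.2587, 0.3197]
ee_rot: [0.055, 3.141, -0.0]
ft_force: [-2.5, 2.2, -0.4]
grip_width: 0.0004
time_s: 33.5
ee_pos: [0.6273, 0.2587, 0.3195]
ee_rot: [-0.054, -3.137, 0.001]
ft_force: [-29.1, 0.1, 8.7]
grip_width: 0.0001
time_s: 33.67
ee_pos: [0.6287, 0.2589, 0.3194]
ee_rot: [-0.053, -3.131, 0.002]
ft_force: [-56.4, -3.5, 20.0]
grip_width: 0.0002
```

```bash
python3 - <<'E'
from h import *
a=snap('side','s8')[120:310,90:330]; cv2.imwrite('pics/s8c.png',cv2.resize(a,None,fx=3,fy=3,interpolation=cv2.INTER_CUBIC)[:,:,::-1])
E
```

```text
(no output)
```

View pics/s8c.png

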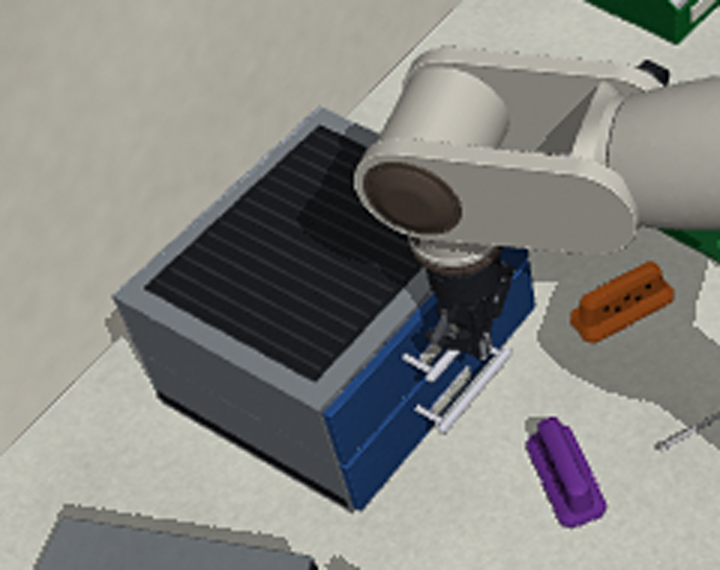

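The stop was reached at 56 N on the fingertips, and the drawer front is flush with the unit. I'll back off and rise clear.

```bash
python3 -m handwheel '[[0,0,0,4,0,0,0],[0,0,0,15,0,0,0],[0,0,0,25,0,0,0],[0,0,0,25,0,0,0],[0,0,0,20,0,-20,0],[0,0,0,20,0,-35,0],[0,0,0,20,0,-35,0],[0,0,0,20,0,-35,0],[0,0,0,0,0,0,0],[0,0,0,0,0,0,0]]'
python3 - <<'E'
from h import *
goal(.4,.26,.43,88)
t=snap('top'); s=snap('side')
a=cv2.resize(np.vstack([t[40:270,100:500],s[110:340,90:490]]),(520,598))
cv2.imwrite('pics/fin.png',a[:,:,::-1])
E
```

```text
time_s: 34.55
ee_pos: [0.4815, 0.2637, 0.4475]
ee_rot: [0.054, 3.136, 0.003]
ft_force: [0.4, 0.4, -0.1]
grip_width: -0.0
t 34.55 at [0.4815 0.2637 0.4475] turn [0.0017 0.0049 0.0007] shift after turn mm [81.3 -6.6 17.5] grip -0.0 F [ 0.4  0.4 -0.1]
```

```bash
python3 - <<'E'
from h import *
for c in('top','side'):
    k=bot.get_calibration(c); im=snap(c)
    for n,z in(('drawer_handle',.165),('white_1',.004),('dark_1',.004)):
        for d in bot.tip_of(c,n):
            if d['score']>.4:
                p=np.array(d['position'])*[640,400]; print(c,n,round(d['score'],2),ray(k,*p,z).round(3))
bot.sign_off(); print(bot.read_state()['time_s'])
E
```

```text
top drawer_handle 0.98 [0.651 0.258 0.165]
top white_1 0.94 [0.583 0.032 0.004]
top white_1 0.85 [ 0.579 -0.313  0.004]
top white_1 0.6 [ 0.254 -0.316  0.004]
top white_1 0.51 [0.522 0.261 0.004]
top dark_1 0.83 [ 0.416 -0.293  0.004]
top dark_1 0.75 [ 0.434 -0.12   0.004]
side drawer_handle 0.75 [0.636 0.258 0.165]
side white_1 0.79 [0.583 0.04  0.004]
side white_1 0.72 [0.514 0.27  0.004]
side dark_1 0.95 [ 0.425 -0.123  0.004]
the job is handed in; nothing more can be done
the job is handed in; nothing more can be done
```

The job is done and handed in at about 35 s of the 72 s limit. I pulled the drawer out by 0.19 m and set three white paddles in it: two from the far row of the tray and the middle one of the near row. I then pushed the drawer shut onto its stop and moved the arm clear.

**Paddles:** the wrist picture before closing showed all three flat, side by side and pointing front to back. They were lowered until they just touched. The first landed hardest, at 23 N, and the other two at about 5 N.

**Drawer:** the push met a hard stop, reaching 56 N at the wrist (limit 120 N), and the side picture showed the front flush with the unit. The two cameras placed the handle differently afterwards, at x = 0.651 (top) and 0.636 (side). I relied on the hard stop and the picture.

**Tray and bench:** the last check found the fourth white paddle in the tray from the top camera only. Both dark paddles were found there too, though the side camera reported just one. The orange and purple look-alikes were within about a centimetre of where they started.

**Not checked:**
- The top camera also reported a "white" at (0.254, -0.316), away from everything I handled. I took it for a false hit, such as the tape, and did not look further.
- I had used all 12 picture views, so the scene after the arm moved clear was checked only by the networks' numbers. The other bystanders were not measured again.

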